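# Point out the orange-lidded jar and book it with the green button

### The job

Show the pharmacist which jar is meant: point at the jar with the orange lid by holding the fingertips about two centimetres straight above the middle of its lid, without touching it, for two seconds. Then press the green button on the grey console fully down and let it spring back, to book the jar as checked. Do not touch or move any jar or the white and red carton, do not lower the fingertips over any other jar, and leave the red button alone.

Things in the scene. Friction and masses are not known exactly. Their poses are not given: they have to be found in the camera images.
- jar_orange: 40 mm diameter white pill jar with a 44 mm diameter orange screw lid, 70 mm tall in all, standing loose in the blue basket. Origin: centre of its underside; z up, so the flat lid top is 70 mm above it. This is the one to point at.
- jar_white: 40 mm diameter white pill jar with a 44 mm diameter white screw lid, 70 mm tall in all, standing loose in the blue basket. Origin: centre of its underside; z up, so the flat lid top is 70 mm above it. Leave alone.
- jar_red: 40 mm diameter white pill jar with a 44 mm diameter red screw lid, 70 mm tall in all, standing loose in the blue basket. Origin: centre of its underside; z up, so the flat lid top is 70 mm above it. Leave alone.
- jar_green: 40 mm diameter white pill jar with a 44 mm diameter green screw lid, 70 mm tall in all, standing loose in the blue basket. Origin: centre of its underside; z up, so the flat lid top is 70 mm above it. Leave alone.
- basket: Fixed open blue plastic basket, 200 x 210 mm and 45 mm high, walls and floor about 4 mm. The four jars stand in it in two rows of two, about 90 mm apart, and stick out above its rim. Origin: centre of its underside on the table; z up.
- console: Fixed grey box 110 x 170 mm, 40 mm high, with the two push buttons on its top 84 mm apart along its y axis, each in a 48 mm diameter black housing whose top is 52 mm above the table; the button tops stand 62 mm above the table. Origin: centre of its underside on the table; z up. A small dark display lies beyond the buttons (its +x side).
- green_button_top (a point): Centre of the top face of the green push button (32 mm diameter), pressed straight down. On the console's +y side (its left seen from the robot). z up.
- green_button (a joint): Travel of the green button in m: 0 up, 0.006 fully down. Spring return; fully down takes about 4 N.
- red_button (a joint): Travel of the red button (same size, on the console's -y side) in m: 0 up, 0.006 fully down. Leave alone.
- carton: Loose white and red medicine carton, 50 x 110 mm and 32 mm high, lying on the table beyond the basket and console. Origin: centre of its underside; z up. Leave alone.
Things that resemble listed ones, but are neither listed nor needed, are in the scene too. Leave any black or purple look-alike of the jar_orange alone.

How it is judged:
By the outcome, as a careful person would: the job done as asked, in the order asked, and still so for the second after the job is handed in, with the robot touching nothing.
It also fails if it takes over 40 s, if anything falls off the work surface, if the arm or the gripper's body presses on something with over 40 N, if the wrist force passes 120 N, or if a joint passes its speed limit or range.

### The arm

A 6-joint arm with a two-finger parallel gripper is mounted at the origin on the work surface. World frame = base frame: x ahead of the robot, y to its left, z up, the work surface at z = 0. Lengths are in m, angles in rad, forces in N, time in s.
With the tool pointing down it reaches from about 0.3 to 0.95 m from the base axis. Payload 3.1 kg.
Tool frame: the origin (TCP) lies at the very end of the fingers, on their centre line; the grasp point (between the pads) lies 19 mm behind it; z points along the fingers, y is the line along which they close (so a half turn about z gives the same grasp; the last joint's range is limited). The gripper opens to 85 mm and grips with 20 to 120 N. Pads are 22 mm wide; open, the fingers measure 114 mm over their backs; the gripper's body (76 mm by 85 mm) begins 54 mm behind the grasp point. The pads swing forward as they close: fully open they stand 13 mm farther back than shut.
Start: joints at [1.125, 0.308, 1.634, -0, 1.2, -0.07], TCP at [0.229, 0.581, 0.209] pointing down, gripper open.
Joint ranges: [-3.06, 3.06], [-0.79, 1.96], [0.05, 2.63], [-1.19, 4.34], [0.05, 2.64], [-2.94, 2.94]. Speed limits (rad/s): [2.79, 2.79, 3.14, 3.14, 3.14, 3.14].

### API

Orientations are given as [roll, pitch, yaw] about the fixed x, y, z axes, in that order (R = Rz(yaw) Ry(pitch) Rx(roll)).
In Python, from workcell import r gives the robot as it stands. The module is installed in compiled form; this text tells all that it offers.
- The arm moves only by the tool arm_command, never from a script. Its argument "plan" is a list that holds one entry, the list of rows, each a list of 7 numbers: the shift along the tool's x, y, z normalised to -1 to 1, where 1 is 0.1 m, then the turn, a rotation vector about the tool's x, y, z normalised to -1 to 1, where 1 is 180 degrees, then the opening in per cent of the stroke, from 0 (shut) to 100 (fully open). A call has 1 to 5 rows; each row is the pose to reach, as a shift and turn from the pose commanded when the call began, along the tool's axes at that moment, turning the shorter way round; what a row does not reach only later rows make up. A row lasts 1/10 s, in which the tool goes at most 50 mm and 8.59 degrees, less where a joint would pass 70% of its speed; a pose out of reach is approached as far as the arm can. A call with a number of a shift or a turn outside -1 to 1 is refused whole. A call with a gripper value outside its range is refused whole. The fingers move at their own pace and stop on an object; the grip force is fixed at half the most. Time passes only in rows, so rows that repeat a pose let the fingers close. It gives the time, the measured TCP pose, the force, the opening and the grip force at its end, in the units of the state.
- r.state(): the state, without advancing time (a new reading comes with each control period).
- r.camera(name): name is "side" or "top"; returns the picture (384x512x3 uint8, red, green, blue); there is no depth.
- r.get_calibration(name): a dict with "fx", "fy", "cx", "cy" (pixels), "D" ([k1, k2, p1, p2, k3] as OpenCV has them; the pictures are not rectified), "pose" (4x4, takes a point from camera to world coordinates). Camera axes: x right, y down, z forward; pixel columns grow to the right and rows downward; lengths in m; the calibration is good to about 2 mm. A picture is of the moment at which its call begins. get_calibration takes no time and is no camera call.
- r.close_job(): hands the job in; it is judged then, once.
The state is a dict: "time_s": time; "q": joint angles; "joint_velocities": joint speeds; "tau": joint torques, N m; "eef_pos": TCP position; "orientation": TCP orientation; "force": force on the tool from outside, world axes, zero at the start; "moment": the same for the moment, N m; "finger_gap": finger opening in m; "grip_force": force on a finger pad.
Only numpy, scipy, OpenCV 4.12 (cv2) and the standard library are available. Lean on these libraries where they do the work, as an engineer would, in place of code of your own. Each camera call takes 0.05 s, during which the arm holds its last target. There are 200 camera calls.

## Working session

There is one attempt and no reset: what is moved stays moved. The work goes in short steps, Python scripts to look and compute and a tool call to move; the robot and the scene stay as the last step left them, time stands still between calls to the robot, and variables do not carry over. Pictures are saved under pics/ and viewed, at most 10 in all, crops included, and the job is handed in when it is done.

Besides the shell and the picture viewer there is one more tool, called after "Emit:" as name(argument=value, ...), one argument or row to a line, values as JSON. arm_command: Moves the arm, as the interface text tells. Scaled input: -1 to 1 covers 0.1 m each way for a shift and 180 degrees each way for a turn. Its arguments: {"type":"object","properties":{"plan":{"type":"array"}},"required":["plan"]}

```bash
mkdir -p pics; python3 - <<'E'
from workcell import r
import cv2
for n in("top","side"):
    cv2.imwrite(f"pics/{n}0.png",r.camera(n)[:,:,::-1])
    c=r.get_calibration(n);print(n,c)
print(r.state())
E
```

```text
top {'fx': 481.9654631385715, 'fy': 481.9654631385715, 'cx': 258.33669121098245, 'cy': 191.52848564783025, 'D': array([-0.13768385,  0.        ,  0.        ,  0.        ,  0.        ]), 'pose': array([[-0.02681152, -0.9753945 ,  0.21883032,  0.42989479],
       [-0.99963964,  0.02644884, -0.00458714, -0.0395758 ],
       [-0.00131353, -0.21887446, -0.97575214,  1.03230457],
       [ 0.        ,  0.        ,  0.        ,  1.        ]])}
side {'fx': 410.24107638630386, 'fy': 410.24107638630386, 'cx': 255.26105416605884, 'cy': 200.34322457200727, 'D': array([-0.08606728,  0.        ,  0.        ,  0.        ,  0.        ]), 'pose': array([[-0.96890454, -0.11706388,  0.2179909 ,  0.41767843],
       [-0.24677962,  0.521255  , -0.81694127,  0.67880548],
       [-0.01799454, -0.84533382, -0.53393532,  0.5391115 ],
       [ 0.        ,  0.        ,  0.        ,  1.        ]])}
{'time_s': 0.1, 'q': array([ 1.12525941e+00,  3.08904145e-01,  1.63507717e+00,  4.68006654e-06,
        1.19974641e+00, -6.97104451e-02]), 'joint_velocities': array([-1.51767493e-03, -3.48050330e-03, -3.27526600e-03,  2.59030898e-03,
       -9.96563914e-05, -3.90150668e-04]), 'tau': array([ 1.02584529e-04, -4.16401291e+01, -2.77645683e+01,  8.51768107e-06,
        3.95338007e-03,  1.21395186e-05]), 'eef_pos': array([0.22907862, 0.58062814, 0.20766205]), 'orientation': array([-3.13946307e+00, -1.53063564e-04,  2.76576431e+00]), 'force': array([ 0.00307798,  0.18789549, -0.20711329]), 'moment': array([ 0.02045761, -0.00857421,  0.04360909]), 'grip_force': 0.0, 'finger_gap': 0.08522959587696688}
```

View pics/top0.png

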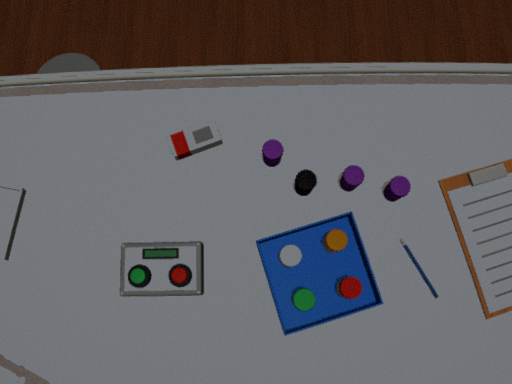

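View pics/side0.png

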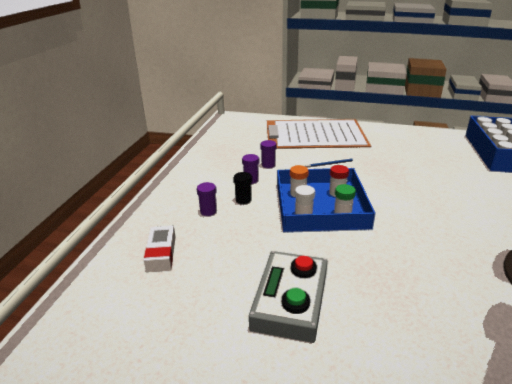

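Both pictures show the basket at the top-view centre and the console on the left. Lid candidates in the top view are orange (336,240), white (290,256), red (350,288), green (304,300), black (305,182) and purple (272,152), (352,178), (397,188). I choose orange at (336,240). The green button is at (138,276), the red one at (179,275).

```bash
cat > h.py <<'E'
import cv2,numpy as np
from workcell import r
from scipy.spatial.transform import Rotation as R
def plane(n,u,v,z):
    c=r.get_calibration(n);K=np.array([[c["fx"],0,c["cx"]],[0,c["fy"],c["cy"]],[0,0,1]])
    p=cv2.undistortPoints(np.array([[[u,v]]],float),K,c["D"])[0,0]
    P=c["pose"];d=P[:3,:3]@[p[0],p[1],1];o=P[:3,3]
    return o+d*(z-o[2])/d[2]
def blob(im,box,lo,hi):
    x0,y0,x1,y1=box;h=cv2.cvtColor(im[y0:y1,x0:x1],cv2.COLOR_RGB2HSV)
    m=cv2.inRange(h,lo,hi);n,l,s,c=cv2.connectedComponentsWithStats(m)
    i=1+np.argmax(s[1:,4]);return c[i]+[x0,y0],s[i]
E
python3 - <<'E'
from h import *
t=cv2.imread("pics/top0.png");s=cv2.imread("pics/side0.png")
a=cv2.resize(t[205:335,250:390],None,fx=2.8,fy=2.8,interpolation=2)
b=cv2.resize(t[230:310,100:220],None,fx=3.3,fy=3.3,interpolation=2)
c=cv2.resize(s[155:225,270:380],None,fx=3.5,fy=3.5,interpolation=2)
d=cv2.resize(s[245:325,245:335],None,fx=3,fy=3,interpolation=2)
o=np.zeros((600,800,3),np.uint8)
for im,x,y in((a,0,0),(b,400,0),(c,0,355),(d,400,355)):
    im=im[:600-y,:800-x];o[y:y+im.shape[0],x:x+im.shape[1]]=im
cv2.imwrite("pics/crop.png",o)
E
```

```text
(no output)
```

View pics/crop.png

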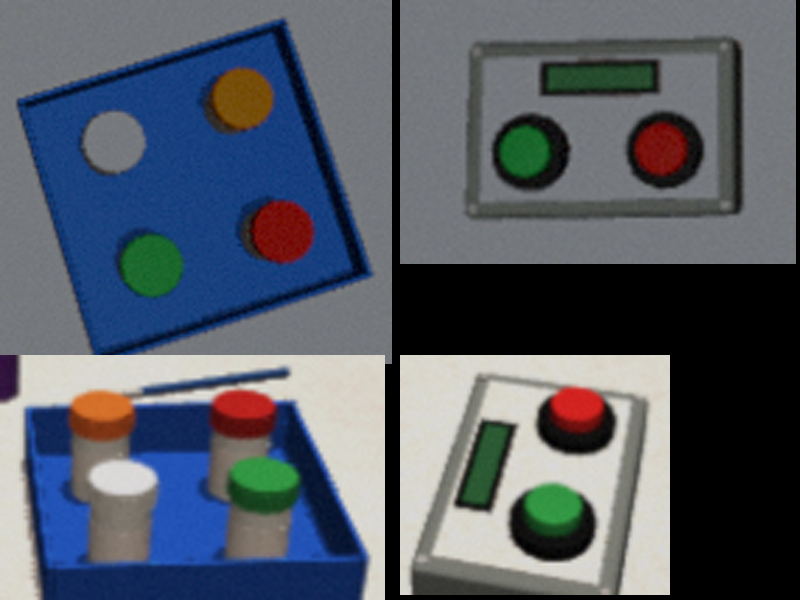

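The crop confirms the choice: the orange lid top is at top-view (336.6,239.4) and side-view (299,169.4). The green button top is at top-view (137.5,275.3) and side-view (295.8,294.2).

```bash
python3 - <<'E'
from h import *
for k,z,a,b in(("orange",.074,(336.6,239.4),(299,169.4)),("green",.062,(137.5,275.3),(295.8,294.2))):
    print(k,plane("top",*a,z).round(4),plane("side",*b,z).round(4))
for k,u,v in(("white",290.5,255.5),("red",350.5,287.5),("jgreen",304,299.5)):print(k,plane("top",u,v,.074).round(4))
print("redb",plane("top",178.6,275.2,.062).round(4))
s=r.state();M=R.from_euler("xyz",s["orientation"]).as_matrix();print(M.round(3))
print(s["eef_pos"])
E
```

```text
orange [ 0.5423 -0.1981  0.074 ] [ 0.5393 -0.191   0.074 ]
green [0.4814 0.2035 0.062 ] [0.4796 0.2073 0.062 ]
white [ 0.513  -0.1044  0.074 ]
red [ 0.4462 -0.2204  0.074 ]
jgreen [ 0.4261 -0.1275  0.074 ]
redb [0.4802 0.12   0.062 ]
[[-0.93   0.367 -0.001]
 [ 0.367  0.93  -0.002]
 [ 0.    -0.002 -1.   ]]
[0.22907862 0.58062814 0.20766205]
```

Emit:
arm_command(
  plan=[
    [[-0.74, -0.78, 0, 0, 0, -0.12, 0], [-0.74, -0.78, 0, 0, 0, -0.12, 0], [-0.74, -0.78, 0, 0, 0, -0.12, 0], [-0.74, -0.78, 0, 0, 0, -0.12, 0]],
  ],
)

```text
time_s: 0.5
eef_pos: [0.2699, 0.4797, 0.2082]
orientation: [-3.14, -0.001, 3.14]
force: [-0.7, 0.9, 0.4]
finger_gap: 0.0286
grip_force: 0.0
```

Emit:
arm_command(
  plan=[
    [[-0.6, -1, 0, 0, 0, 0, 0], [-0.6, -1, 0, 0, 0, 0, 0], [-0.6, -1, 0, 0, 0, 0, 0]],
  ],
)

```text
time_s: 0.8
eef_pos: [0.3309, 0.3797, 0.2086]
orientation: [-3.14, 0.0, 3.14]
force: [-0.3, 1.7, 0.1]
finger_gap: -0.0003
grip_force: 0.0
```

Emit:
arm_command(
  plan=[
    [[-0.6, -1, 0, 0, 0, 0, 0], [-0.6, -1, 0, 0, 0, 0, 0], [-0.6, -1, 0, 0, 0, 0, 0]],
  ],
)

```text
time_s: 1.1
eef_pos: [0.3917, 0.2797, 0.2089]
orientation: [-3.141, 0.001, 3.139]
force: [0.8, 0.8, 0.4]
finger_gap: 0.0004
grip_force: 0.0
```

Emit:
arm_command(
  plan=[
    [[-0.6, -1, 0, 0, 0, 0, 0], [-0.6, -1, 0, 0, 0, 0, 0], [-0.6, -1, 0, 0, 0, 0, 0]],
  ],
)

```text
time_s: 1.4
eef_pos: [0.4524, 0.1797, 0.2091]
orientation: [-3.141, 0.002, 3.138]
force: [0.4, 0.6, -0.9]
finger_gap: -0.0001
grip_force: 0.0
```

Emit:
arm_command(
  plan=[
    [[-0.6, -1, 0, 0, 0, 0, 0], [-0.6, -1, 0, 0, 0, 0, 0], [-0.6, -1, 0, 0, 0, 0, 0]],
  ],
)

```text
time_s: 1.7
eef_pos: [0.5129, 0.0794, 0.2091]
orientation: [-3.141, 0.002, 3.138]
force: [-0.6, 0.5, -0.0]
finger_gap: 0.0001
grip_force: 0.0
```

Emit:
arm_command(
  plan=[
    [[-0.3, -1, 0, 0, 0, 0, 0], [-0.3, -1, 0, 0, 0, 0, 0], [-0.3, -1, 0, 0, 0, 0, 0]],
  ],
)

```text
time_s: 2.0
eef_pos: [0.5424, -0.0218, 0.209]
orientation: [-3.14, 0.002, 3.137]
force: [-0.4, 0.6, 0.8]
finger_gap: -0.0002
grip_force: 0.0
```

Emit:
arm_command(
  plan=[
    [[0, -1, 0, 0, 0, 0, 0], [0, -1, 0, 0, 0, 0, 0], [0, -1, 0, 0, 0, 0, 0]],
  ],
)

```text
time_s: 2.3
eef_pos: [0.541, -0.1219, 0.2088]
orientation: [-3.14, 0.001, 3.137]
force: [-0.3, 0.1, 0.7]
finger_gap: 0.0001
grip_force: 0.0
```

Emit:
arm_command(
  plan=[
    [[0, -0.74, 0, 0, 0, 0, 0], [0, -0.74, 0, 0, 0, 0, 0], [0, -0.74, 0.4, 0, 0, 0, 0], [0, -0.74, 0.8, 0, 0, 0, 0], [0, -0.74, 0.8, 0, 0, 0, 0]],
  ],
)

```text
time_s: 2.8
eef_pos: [0.5356, -0.188, 0.1225]
orientation: [3.135, -0.012, -3.141]
force: [-0.8, 0.6, -1.8]
finger_gap: 0.0003
grip_force: 0.0
```

```bash
python3 - <<'E'
from h import *
s=r.camera("side")[:,:,::-1];t=r.camera("top")[:,:,::-1]
a=cv2.resize(s[110:230,240:380],None,fx=5,fy=5,interpolation=2)[:600]
cv2.imwrite("pics/near.png",a)
print(r.state()["eef_pos"])
for n in("side","top"):
    c=r.get_calibration(n);P=np.linalg.inv(c["pose"]);K=np.array([[c["fx"],0,c["cx"]],[0,c["fy"],c["cy"]],[0,0,1]])
    for p in(r.state()["eef_pos"],[.542,-.198,.074],[.5393,-.191,.074]):
        print(n,cv2.projectPoints(np.array([p],float),cv2.Rodrigues(P[:3,:3])[0],P[:3,3],K,c["D"])[0].ravel().round(1))
E
```

```text
[ 0.54027098 -0.19019742  0.12824937]
side [299.4 149. ]
side [298.3 168. ]
side [299.  169.4]
top [337.  237.1]
top [336.5 239.6]
top [333.2 241. ]
```

View pics/near.png

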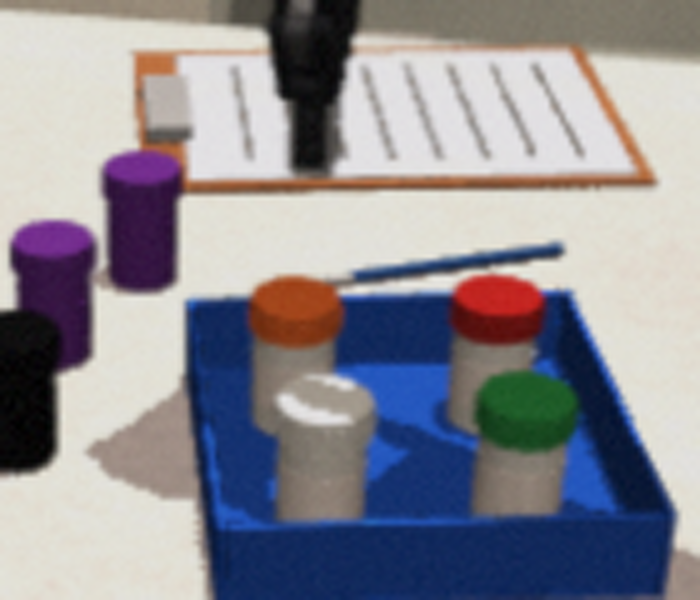

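The side crop shows the orange lid top at (294,290) in the crop, which is pixel (298.8,168). The fingertip end at crop (310,171) is pixel (302,144.2), while the arm is still settling. I'll let it settle and look again.

Emit:
arm_command(
  plan=[
    [[0, 0, 0, 0, 0, 0, 0], [0, 0, 0, 0, 0, 0, 0], [0, 0, 0, 0, 0, 0, 0]],
  ],
)

```text
time_s: 3.2
eef_pos: [0.542, -0.1923, 0.131]
orientation: [-3.14, 0.004, -3.14]
force: [-0.1, -0.0, 0.2]
finger_gap: -0.0002
grip_force: 0.0
```

```bash
cat >> h.py <<'E'
def proj(n,p):
    c=r.get_calibration(n);P=np.linalg.inv(c["pose"]);K=np.array([[c["fx"],0,c["cx"]],[0,c["fy"],c["cy"]],[0,0,1]])
    return cv2.projectPoints(np.array([p],float),cv2.Rodrigues(P[:3,:3])[0],P[:3,3],K,c["D"])[0].ravel().round(1)
E
python3 - <<'E'
from h import *
s=r.camera("side")[:,:,::-1];t=r.camera("top")[:,:,::-1]
a=cv2.resize(s[120:190,270:348],None,fx=5,fy=5,interpolation=2)
b=cv2.resize(t[200:270,300:378],None,fx=5,fy=5,interpolation=2)
cv2.imwrite("pics/near2.png",np.hstack([a,b]))
e=r.state();print(e["eef_pos"],e["orientation"])
for n in("side","top"):print(n,proj(n,e["eef_pos"]),proj(n,[.542,-.198,.074]))
E
```

```text
[ 0.54127318 -0.19223276  0.13016025] [-3.14067354e+00  2.18043189e-03 -3.14036848e+00]
side [299.1 147.8] [298.3 168. ]
top [338.2 236.4] [336.5 239.6]
```

View pics/near2.png

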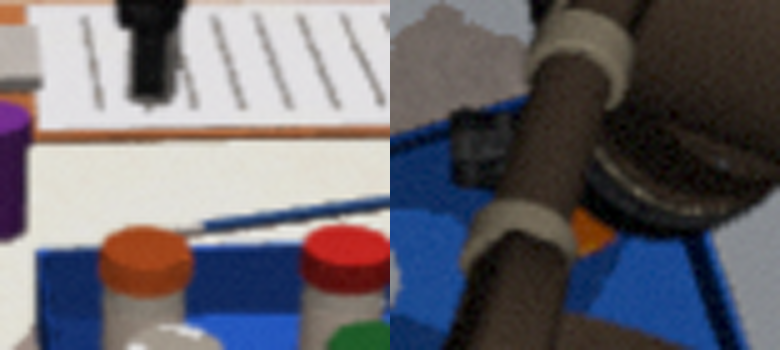

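The side crop (left) puts the lid top at (299.2,168.6). The fingertip end is at about (300,140.5), some 7 px higher than the reported TCP projects. I'll go down in part and compare again.

Emit:
arm_command(
  plan=[
    [[0, -0.04, 0.12, 0, 0, 0, 0], [0, -0.04, 0.25, 0, 0, 0, 0], [0, -0.04, 0.25, 0, 0, 0, 0], [0, -0.04, 0.25, 0, 0, 0, 0]],
  ],
)

```text
time_s: 3.7
eef_pos: [0.5393, -0.1957, 0.1023]
orientation: [3.14, -0.003, -3.141]
force: [0.8, 0.4, -0.1]
finger_gap: -0.0
grip_force: 0.0
```

```bash
python3 - <<'E'
from h import *
s=r.camera("side")[:,:,::-1]
a=cv2.resize(s[120:190,265:345],None,fx=8,fy=8,interpolation=2)
cv2.imwrite("pics/near3.png",cv2.convertScaleAbs(a,alpha=1.5,beta=20))
e=r.state();print(e["eef_pos"],e["orientation"],e["q"])
for p in(e["eef_pos"],e["eef_pos"]+[0,0,.019],[.542,-.198,.074]):print(proj("side",p))
E
```

```text
[ 0.53998478 -0.1959168   0.10302671] [ 3.14100594e+00 -1.23937388e-03 -3.14061823e+00] [-4.23863222e-01  3.35580197e-01  1.83306022e+00  2.86725073e-05
  9.74323265e-01 -1.99564973e+00]
[299.5 157.6]
[299.8 150.4]
[298.3 168. ]
```

View pics/near3.png

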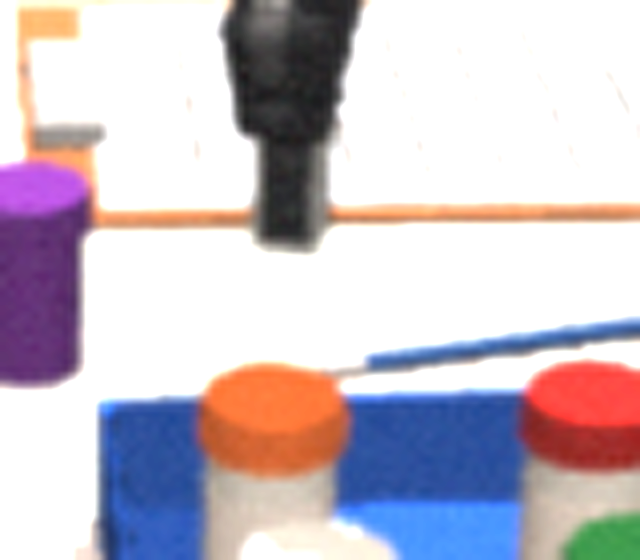

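The tip end is at (301,149.8) against a projected (299.5,157.6), and the lid top is at (299.3,169.8). So the fingertips look about 20 mm higher than reported. I'll back off and check this with a gentle touch on the bare table between basket and console.

Emit:
arm_command(
  plan=[
    [[0, 0, -0.5, 0, 0, 0, 0], [0, 0, -0.9, 0, 0, 0, 0], [0, 0, -0.9, 0, 0, 0, 0]],
  ],
)

```text
time_s: 4.05
eef_pos: [0.5457, -0.1983, 0.2015]
orientation: [-3.136, 0.013, -3.14]
force: [0.0, -0.0, 0.5]
finger_gap: -0.0
grip_force: 0.0
```

Emit:
arm_command(
  plan=[
    [[0.3, 1, 0, 0, 0, 0, 0], [0.3, 1, 0, 0, 0, 0, 0], [0.3, 1, 0, 0, 0, 0, 0]],
  ],
)

```text
time_s: 4.35
eef_pos: [0.5078, -0.0917, 0.193]
orientation: [3.139, -0.003, -3.137]
force: [-0.0, -0.9, -0.2]
finger_gap: 0.0005
grip_force: 0.0
```

Emit:
arm_command(
  plan=[
    [[0.3, 1, 0, 0, 0, 0, 0], [0.3, 1, 0, 0, 0, 0, 0], [0.3, 1, 0, 0, 0, 0, 0]],
  ],
)

```text
time_s: 4.65
eef_pos: [0.4783, 0.0077, 0.1933]
orientation: [3.14, -0.002, -3.136]
force: [0.1, -0.5, -0.4]
finger_gap: -0.0001
grip_force: 0.0
```

Emit:
arm_command(
  plan=[
    [[0, 0.15, 0.3, 0, 0, 0, 0], [0, 0.15, 0.7, 0, 0, 0, 0], [0, 0.15, 1, 0, 0, 0, 0], [0, 0.15, 1, 0, 0, 0, 0]],
  ],
)

```text
time_s: 5.05
eef_pos: [0.4761, 0.0185, 0.0896]
orientation: [-3.142, -0.01, -3.14]
force: [-1.1, 0.6, -0.4]
finger_gap: -0.0001
grip_force: 0.0
```

Emit:
arm_command(
  plan=[
    [[0, 0, 0.3, 0, 0, 0, 0], [0, 0, 0.6, 0, 0, 0, 0], [0, 0, 0.7, 0, 0, 0, 0], [0, 0, 0.7, 0, 0, 0, 0], [0, 0, 0.7, 0, 0, 0, 0]],
  ],
)

```text
time_s: 5.55
eef_pos: [0.4818, 0.0186, 0.0252]
orientation: [-3.141, 0.002, -3.141]
force: [0.4, 0.1, 1.1]
finger_gap: 0.0
grip_force: 0.0
```

Here the tip is close to the table. I'll look from both cameras.

```bash
python3 - <<'E'
from h import *
s=r.camera("side")[:,:,::-1];t=r.camera("top")[:,:,::-1]
e=r.state();p=e["eef_pos"];print(p)
o=[]
for n,im in(("side",s),("top",t)):
    u=proj(n,p);print(n,u,proj(n,p+[0,0,.02]));x,y=(int(v) for v in u)
    x0,y0=x-25,y-30;print("origin",x0,y0)
    o.append(cv2.resize(im[y0:y0+55,x0:x0+50],None,fx=8,fy=8,interpolation=2))
cv2.imwrite("pics/tab.png",cv2.convertScaleAbs(np.hstack(o),alpha=1.4,beta=15))
E
```

```text
[0.48218497 0.01868267 0.02559275]
side [309.5 241.1] [310.  233.2]
origin 284 211
top [230.2 274.1] [229.6 273.6]
origin 205 244
```

View pics/tab.png

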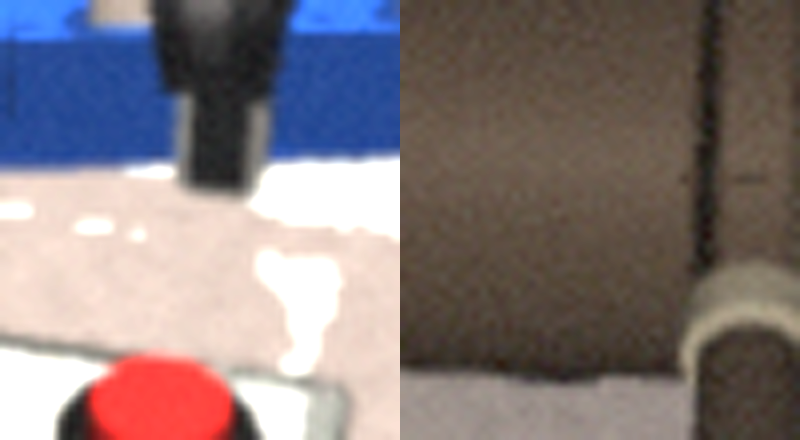

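The side tip end is at (311.5,234.5) against a projected (309.5,241.1), so it again looks about 17 mm high. The top view is blocked by the arm. I'll settle it by a gentle touch.

Emit:
arm_command(
  plan=[
    [[0, 0, 0.1, 0, 0, 0, 0], [0, 0, 0.2, 0, 0, 0, 0], [0, 0, 0.22, 0, 0, 0, 0], [0, 0, 0.22, 0, 0, 0, 0]],
  ],
)

```text
time_s: 6.05
eef_pos: [0.4792, 0.019, 0.0009]
orientation: [3.141, -0.002, -3.14]
force: [0.7, 0.2, -0.5]
finger_gap: -0.0001
grip_force: 0.0
```

Emit:
arm_command(
  plan=[
    [[0, 0, 0.02, 0, 0, 0, 0], [0, 0, 0.04, 0, 0, 0, 0], [0, 0, 0.04, 0, 0, 0, 0]],
  ],
)

```text
time_s: 6.35
eef_pos: [0.48, 0.0189, -0.0024]
orientation: [-3.142, -0.0, -3.14]
force: [0.2, 0.6, -0.4]
finger_gap: 0.0001
grip_force: 0.0
```

No contact at a reported z of -2 mm, so there is an offset. I'll keep going down in small steps.

Emit:
arm_command(
  plan=[
    [[0, 0, 0.02, 0, 0, 0, 0], [0, 0, 0.04, 0, 0, 0, 0], [0, 0, 0.06, 0, 0, 0, 0], [0, 0, 0.06, 0, 0, 0, 0]],
  ],
)

```text
time_s: 6.75
eef_pos: [0.4798, 0.0189, -0.0086]
orientation: [3.142, -0.001, -3.14]
force: [-0.1, -0.7, -0.1]
finger_gap: 0.0004
grip_force: 0.0
```

Emit:
arm_command(
  plan=[
    [[0, 0, 0.015, 0, 0, 0, 0], [0, 0, 0.03, 0, 0, 0, 0], [0, 0, 0.03, 0, 0, 0, 0]],
  ],
)

```text
time_s: 7.05
eef_pos: [0.48, 0.0189, -0.0114]
orientation: [3.142, -0.0, -3.14]
force: [-0.3, -0.5, 0.5]
finger_gap: -0.0005
grip_force: 0.0
```

Emit:
arm_command(
  plan=[
    [[0, 0, 0.015, 0, 0, 0, 0], [0, 0, 0.03, 0, 0, 0, 0], [0, 0, 0.03, 0, 0, 0, 0]],
  ],
)

```text
time_s: 7.35
eef_pos: [0.48, 0.0189, -0.0145]
orientation: [3.142, -0.0, -3.14]
force: [-0.5, -0.3, 0.4]
finger_gap: 0.0
grip_force: 0.0
```

Emit:
arm_command(
  plan=[
    [[0, 0, 0.02, 0, 0, 0, 0], [0, 0, 0.02, 0, 0, 0, 0]],
  ],
)

```text
time_s: 7.55
eef_pos: [0.48, 0.0189, -0.0164]
orientation: [3.142, -0.0, -3.14]
force: [-0.7, 0.7, 0.1]
finger_gap: -0.0004
grip_force: 0.0
```

Emit:
arm_command(
  plan=[
    [[0, 0, 0.02, 0, 0, 0, 0], [0, 0, 0.02, 0, 0, 0, 0]],
  ],
)

```text
time_s: 7.75
eef_pos: [0.4799, 0.0189, -0.0185]
orientation: [3.142, -0.0, -3.14]
force: [0.0, 0.3, -0.4]
finger_gap: 0.0002
grip_force: 0.0
```

Emit:
arm_command(
  plan=[
    [[0, 0, 0.01, 0, 0, 0, 0], [0, 0, 0.01, 0, 0, 0, 0]],
  ],
)

```text
time_s: 7.95
eef_pos: [0.4801, 0.0189, -0.0193]
orientation: [3.142, -0.0, -3.14]
force: [0.7, -0.1, 0.3]
finger_gap: -0.0002
grip_force: 0.0
```

Emit:
arm_command(
  plan=[
    [[0, 0, 0.01, 0, 0, 0, 0], [0, 0, 0.01, 0, 0, 0, 0]],
  ],
)

```text
time_s: 8.15
eef_pos: [0.4801, 0.0189, -0.0203]
orientation: [3.142, -0.0, -3.14]
force: [-0.4, -0.2, -0.2]
finger_gap: -0.0002
grip_force: 0.0
```

Emit:
arm_command(
  plan=[
    [[0, 0, 0.015, 0, 0, 0, 0], [0, 0, 0.015, 0, 0, 0, 0]],
  ],
)

```text
time_s: 8.35
eef_pos: [0.48, 0.0189, -0.0219]
orientation: [3.142, -0.0, -3.14]
force: [-0.3, 0.1, 0.2]
finger_gap: 0.0002
grip_force: 0.0
```

Emit:
arm_command(
  plan=[
    [[0, 0, 0.015, 0, 0, 0, 0], [0, 0, 0.015, 0, 0, 0, 0]],
  ],
)

```text
time_s: 8.55
eef_pos: [0.4803, 0.0189, -0.0225]
orientation: [-3.142, -0.001, -3.14]
force: [-1.9, 0.3, 6.9]
finger_gap: 0.0002
grip_force: 3.8
```

```bash
python3 - <<'E'
from h import *
s=r.camera("side")[:,:,::-1]
e=r.state();p=e["eef_pos"];print(p,e["force"],proj("side",p),proj("side",[p[0],p[1],0]))
cv2.imwrite("pics/tab2.png",cv2.convertScaleAbs(cv2.resize(s[215:270,280:340],None,fx=10,fy=10,interpolation=2),alpha=1.4,beta=15))
E
```

```text
[ 0.48024977  0.01888707 -0.02244738] [-2.74424419 -0.03838242  7.0357848 ] [309.1 259.5] [309.7 251.2]
```

View pics/tab2.png

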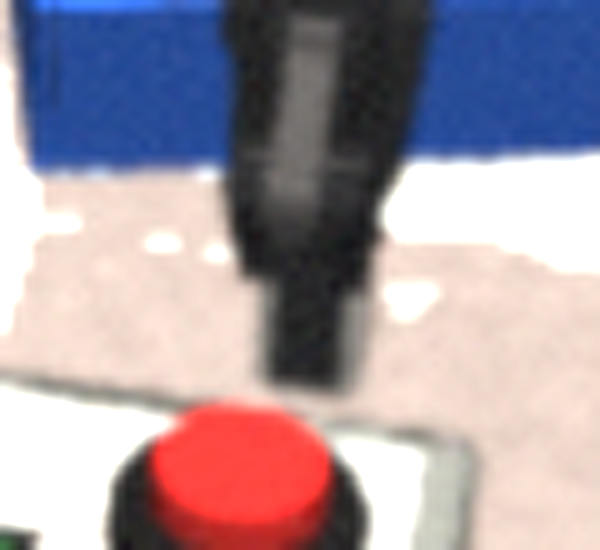

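The touch came at a reported z of -22.5 mm, so true z = reported + 22 mm. The picture shows the tip at (310.8,252.5) against a projected (309.7,251.2) at table height, so xy agrees. Holding 20 mm above the lid means a reported z of 0.072 at (0.5415, -0.1965).

Emit:
arm_command(
  plan=[
    [[0, 0, -0.3, 0, 0, 0, 0], [0, 0, -0.7, 0, 0, 0, 0], [0, 0, -1, 0, 0, 0, 0]],
  ],
)

```text
time_s: 8.9
eef_pos: [0.4806, 0.0189, 0.0784]
orientation: [-3.142, 0.001, -3.14]
force: [0.7, 0.2, -0.1]
finger_gap: 0.0002
grip_force: 0.0
```

Emit:
arm_command(
  plan=[
    [[0, 0, -0.5, 0, 0, 0, 0], [-0.1, -0.2, -0.9, 0, 0, 0, 0], [-0.3, -0.6, -0.9, 0, 0, 0, 0], [-0.5, -0.9, -0.9, 0, 0, 0, 0]],
  ],
)

```text
time_s: 9.3
eef_pos: [0.5324, -0.0726, 0.1695]
orientation: [-3.14, 0.005, -3.14]
force: [-0.2, 0.0, -1.0]
finger_gap: 0.0
grip_force: 0.0
```

Emit:
arm_command(
  plan=[
    [[-0.1, -0.4, 0, 0, 0, 0, 0], [-0.1, -0.8, 0, 0, 0, 0, 0], [-0.1, -1, 0, 0, 0, 0, 0], [-0.1, -1, 0, 0, 0, 0, 0]],
  ],
)

```text
time_s: 9.7
eef_pos: [0.5403, -0.1738, 0.1666]
orientation: [-3.141, 0.0, 3.139]
force: [-0.4, 0.1, -0.9]
finger_gap: 0.0002
grip_force: 0.0
```

Emit:
arm_command(
  plan=[
    [[0, -0.25, 0, 0, 0, 0, 0], [0, -0.25, 0, 0, 0, 0, 0], [0, -0.25, 0, 0, 0, 0, 0], [0, -0.25, 0, 0, 0, 0, 0]],
  ],
)

```text
time_s: 10.1
eef_pos: [0.5402, -0.1946, 0.1666]
orientation: [3.141, -0.001, -3.14]
force: [-0.6, 0.4, 0.7]
finger_gap: 0.0001
grip_force: 0.0
```

Emit:
arm_command(
  plan=[
    [[-0.01, -0.02, 0.2, 0, 0, 0, 0], [-0.01, -0.02, 0.4, 0, 0, 0, 0], [-0.01, -0.02, 0.55, 0, 0, 0, 0], [-0.01, -0.02, 0.65, 0, 0, 0, 0], [-0.01, -0.02, 0.7, 0, 0, 0, 0]],
  ],
)

```text
time_s: 10.6
eef_pos: [0.5408, -0.1971, 0.0955]
orientation: [3.141, -0.002, -3.14]
force: [-1.0, 0.9, 0.6]
finger_gap: -0.0004
grip_force: 0.0
```

Emit:
arm_command(
  plan=[
    [[0, 0, 0.07, 0, 0, 0, 0], [0, 0, 0.14, 0, 0, 0, 0], [0, 0, 0.2, 0, 0, 0, 0], [0, 0, 0.24, 0, 0, 0, 0], [0, 0, 0.24, 0, 0, 0, 0]],
  ],
)

```text
time_s: 11.1
eef_pos: [0.5409, -0.1979, 0.0721]
orientation: [3.141, -0.001, -3.141]
force: [0.2, 0.2, 0.5]
finger_gap: -0.0003
grip_force: 0.0
```

```bash
python3 - <<'E'
from h import *
s=r.camera("side")[:,:,::-1]
e=r.state();p=e["eef_pos"];print(p,e["force"],proj("side",p+[0,0,.022]),proj("side",p+[0,0,.002]))
cv2.imwrite("pics/point.png",cv2.convertScaleAbs(cv2.resize(s[135:190,270:330],None,fx=10,fy=10,interpolation=2),alpha=1.4,beta=15))
E
```

```text
[ 0.54128167 -0.19799146  0.07254365] [ 0.68458988 -0.95363139  0.01293399] [298.9 160.4] [298.6 167.8]
```

View pics/point.png

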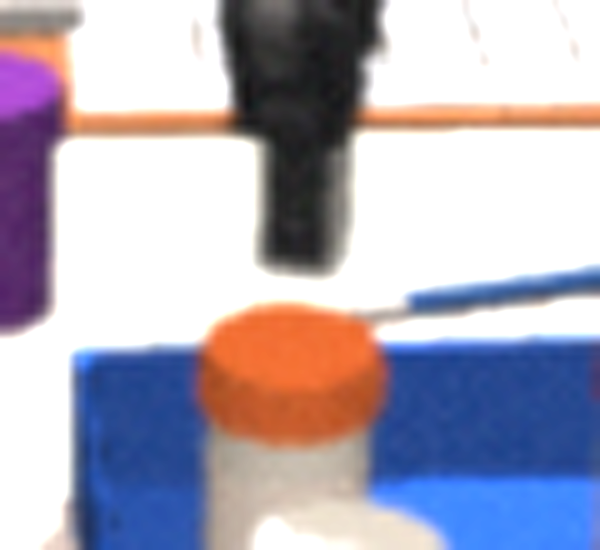

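The fingertips are centred above the orange lid: tip end (300,161.2), lid top centre (299.2,169.8), a gap of about 22 mm. I'll trim slightly and hold for over 2 s.

Emit:
arm_command(
  plan=[
    [[-0.01, -0.0, 0.02, 0, 0, 0, 0], [-0.01, 0, 0.02, 0, 0, 0, 0], [-0.01, 0, 0.02, 0, 0, 0, 0], [-0.01, 0, 0.02, 0, 0, 0, 0], [-0.01, 0, 0.02, 0, 0, 0, 0]],
  ],
)

```text
time_s: 11.65
eef_pos: [0.5425, -0.1981, 0.0709]
orientation: [-3.141, 0.0, -3.14]
force: [-1.0, -0.9, 0.1]
finger_gap: -0.0002
grip_force: 0.0
```

Emit:
arm_command(
  plan=[
    [[0, 0, 0, 0, 0, 0, 0], [0, 0, 0, 0, 0, 0, 0], [0, 0, 0, 0, 0, 0, 0], [0, 0, 0, 0, 0, 0, 0], [0, 0, 0, 0, 0, 0, 0]],
  ],
)

```text
time_s: 12.15
eef_pos: [0.5424, -0.198, 0.0708]
orientation: [3.142, -0.0, -3.14]
force: [-0.4, -0.5, 0.0]
finger_gap: 0.0001
grip_force: 0.0
```

Emit:
arm_command(
  plan=[
    [[0, 0, 0, 0, 0, 0, 0], [0, 0, 0, 0, 0, 0, 0], [0, 0, 0, 0, 0, 0, 0], [0, 0, 0, 0, 0, 0, 0], [0, 0, 0, 0, 0, 0, 0]],
  ],
)

```text
time_s: 12.65
eef_pos: [0.5424, -0.198, 0.0708]
orientation: [3.142, -0.0, -3.14]
force: [0.5, 0.2, -0.3]
finger_gap: 0.0
grip_force: 0.0
```

Emit:
arm_command(
  plan=[
    [[0, 0, 0, 0, 0, 0, 0], [0, 0, 0, 0, 0, 0, 0], [0, 0, 0, 0, 0, 0, 0], [0, 0, 0, 0, 0, 0, 0], [0, 0, 0, 0, 0, 0, 0]],
  ],
)

```text
time_s: 13.15
eef_pos: [0.5424, -0.198, 0.0708]
orientation: [-3.142, -0.0, -3.14]
force: [1.0, 0.4, 0.2]
finger_gap: -0.0002
grip_force: 0.0
```

Emit:
arm_command(
  plan=[
    [[0, 0, 0, 0, 0, 0, 0], [0, 0, 0, 0, 0, 0, 0], [0, 0, 0, 0, 0, 0, 0], [0, 0, 0, 0, 0, 0, 0], [0, 0, 0, 0, 0, 0, 0]],
  ],
)

```text
time_s: 13.65
eef_pos: [0.5424, -0.198, 0.0708]
orientation: [-3.142, -0.0, -3.14]
force: [-0.1, 0.1, -0.7]
finger_gap: -0.0001
grip_force: 0.0
```

Emit:
arm_command(
  plan=[
    [[0, 0, 0, 0, 0, 0, 0], [0, 0, 0, 0, 0, 0, 0], [0, 0, 0, 0, 0, 0, 0], [0, 0, 0, 0, 0, 0, 0], [0, 0, 0, 0, 0, 0, 0]],
  ],
)

```text
time_s: 14.15
eef_pos: [0.5424, -0.198, 0.0708]
orientation: [3.142, 0.0, -3.14]
force: [0.9, -0.3, -0.1]
finger_gap: -0.0002
grip_force: 0.0
```

Emit:
arm_command(
  plan=[
    [[0, 0, -0.3, 0, 0, 0, 0], [0, 0, -0.7, 0, 0, 0, 0], [0, 0, -1, 0, 0, 0, 0], [0, 0, -1, 0, 0, 0, 0]],
  ],
)

```text
time_s: 14.55
eef_pos: [0.5464, -0.1998, 0.1766]
orientation: [-3.137, 0.01, -3.14]
force: [0.2, -0.5, -0.7]
finger_gap: -0.0002
grip_force: 0.0
```

Emit:
arm_command(
  plan=[
    [[0.15, 0.4, 0, 0, 0, 0, 0], [0.15, 0.8, 0, 0, 0, 0, 0], [0.15, 1, 0, 0, 0, 0, 0]],
  ],
)

```text
time_s: 14.85
eef_pos: [0.5257, -0.0955, 0.1697]
orientation: [3.14, -0.002, -3.14]
force: [0.7, 0.1, -0.1]
finger_gap: 0.0002
grip_force: 0.0
```

Emit:
arm_command(
  plan=[
    [[0.15, 0.5, 0, 0, 0, 0, 0], [0.15, 1, 0, 0, 0, 0, 0], [0.15, 1, 0, 0, 0, 0, 0]],
  ],
)

```text
time_s: 15.15
eef_pos: [0.5105, 0.0069, 0.1697]
orientation: [3.139, -0.002, -3.135]
force: [0.5, 0.8, 0.3]
finger_gap: -0.0003
grip_force: 0.0
```

Emit:
arm_command(
  plan=[
    [[0.15, 0.5, 0, 0, 0, 0, 0], [0.15, 1, 0, 0, 0, 0, 0], [0.15, 1, 0, 0, 0, 0, 0]],
  ],
)

```text
time_s: 15.45
eef_pos: [0.4962, 0.1061, 0.1702]
orientation: [3.14, -0.001, -3.135]
force: [1.4, -1.3, 0.0]
finger_gap: 0.0002
grip_force: 0.0
```

Emit:
arm_command(
  plan=[
    [[0.15, 0.5, 0, 0, 0, 0, 0], [0.15, 0.8, 0, 0, 0, 0, 0], [0.15, 1, 0, 0, 0, 0, 0], [0.15, 1, 0, 0, 0, 0, 0], [0.15, 1, 0, 0, 0, 0, 0]],
  ],
)

```text
time_s: 15.95
eef_pos: [0.4819, 0.2009, 0.1702]
orientation: [-3.14, -0.001, -3.14]
force: [1.2, -0.8, 0.2]
finger_gap: -0.0
grip_force: 0.0
```

Emit:
arm_command(
  plan=[
    [[0, 0.025, 0.3, 0, 0, 0, 0], [0, 0.025, 0.6, 0, 0, 0, 0], [0, 0.025, 0.85, 0, 0, 0, 0], [0, 0.025, 1, 0, 0, 0, 0], [0, 0.025, 1, 0, 0, 0, 0]],
  ],
)

```text
time_s: 16.45
eef_pos: [0.4795, 0.2017, 0.0679]
orientation: [-3.139, -0.006, 3.141]
force: [-0.5, -0.0, -0.6]
finger_gap: 0.0003
grip_force: 0.0
```

Emit:
arm_command(
  plan=[
    [[0, 0, 0.1, 0, 0, 0, 0], [0, 0, 0.2, 0, 0, 0, 0], [0, 0, 0.23, 0, 0, 0, 0], [0, 0, 0.23, 0, 0, 0, 0]],
  ],
)

```text
time_s: 16.85
eef_pos: [0.4817, 0.2042, 0.0474]
orientation: [-3.141, -0.001, -3.14]
force: [-0.3, -0.8, -0.3]
finger_gap: 0.0
grip_force: 0.0
```

```bash
python3 - <<'E'
from h import *
s=r.camera("side")[:,:,::-1]
e=r.state();p=e["eef_pos"];print(p,e["force"],proj("side",p+[0,0,.022]))
cv2.imwrite("pics/btn.png",cv2.convertScaleAbs(cv2.resize(s[255:320,260:330],None,fx=9,fy=9,interpolation=2),alpha=1.4,beta=15))
E
```

```text
[0.48199327 0.2043957  0.04782209] [-0.07228478  0.66894022  0.06866188] [294.8 289.2]
```

View pics/btn.png

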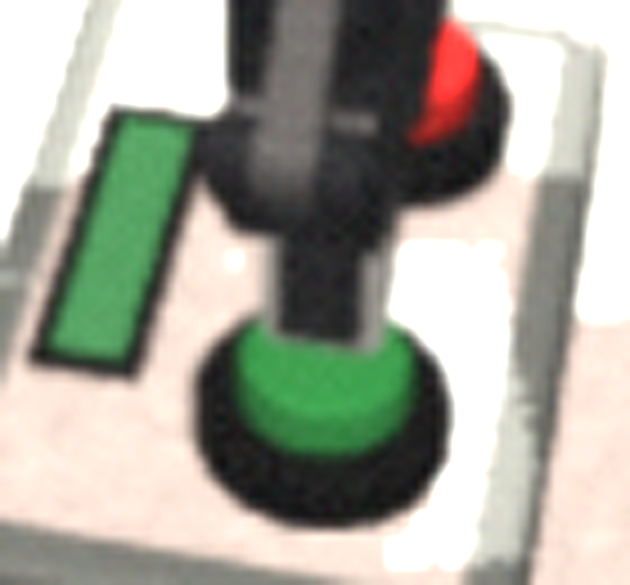

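The picture (my last) shows the tip just above the green button's centre (tip end at crop (325,340)). Now I press in small steps.

Emit:
arm_command(
  plan=[
    [[0, 0, 0.05, 0, 0, 0, 0], [0, 0, 0.08, 0, 0, 0, 0], [0, 0, 0.11, 0, 0, 0, 0], [0, 0, 0.13, 0, 0, 0, 0], [0, 0, 0.13, 0, 0, 0, 0]],
  ],
)

```text
time_s: 17.4
eef_pos: [0.4821, 0.2046, 0.0349]
orientation: [3.141, 0.0, -3.14]
force: [-0.7, -0.2, 3.0]
finger_gap: -0.0004
grip_force: 1.6
```

Emit:
arm_command(
  plan=[
    [[0, 0, 0.01, 0, 0, 0, 0], [0, 0, 0.01, 0, 0, 0, 0]],
  ],
)

```text
time_s: 17.6
eef_pos: [0.4822, 0.2046, 0.034]
orientation: [3.141, 0.0, -3.14]
force: [-0.9, -0.1, 2.9]
finger_gap: 0.0001
grip_force: 1.8
```

Emit:
arm_command(
  plan=[
    [[0, 0, 0.01, 0, 0, 0, 0], [0, 0, 0.01, 0, 0, 0, 0]],
  ],
)

```text
time_s: 17.8
eef_pos: [0.4822, 0.2046, 0.0335]
orientation: [3.141, 0.0, -3.14]
force: [-1.9, 0.2, 7.5]
finger_gap: -0.0001
grip_force: 3.7
```

Emit:
arm_command(
  plan=[
    [[0, 0, 0.01, 0, 0, 0, 0], [0, 0, 0.01, 0, 0, 0, 0]],
  ],
)

```text
time_s: 18.0
eef_pos: [0.4822, 0.2046, 0.0334]
orientation: [3.142, -0.0, -3.14]
force: [-4.8, -0.4, 13.0]
finger_gap: -0.0001
grip_force: 6.6
```

The force climbs to 13 N with the button at its stop, so it is fully down. I'll release and retreat.

Emit:
arm_command(
  plan=[
    [[0, 0, -0.1, 0, 0, 0, 0], [0, 0, -0.3, 0, 0, 0, 0], [0, 0, -0.7, 0, 0, 0, 0], [0, 0, -1, 0, 0, 0, 0], [0, 0, -1, 0, 0, 0, 0]],
  ],
)

```text
time_s: 18.5
eef_pos: [0.4857, 0.2056, 0.1364]
orientation: [3.139, 0.009, -3.14]
force: [0.5, 0.7, 0.4]
finger_gap: -0.0002
grip_force: 0.0
```

Emit:
arm_command(
  plan=[
    [[0, 0, 0, 0, 0, 0, 0], [0, 0, 0, 0, 0, 0, 0], [0, 0, 0, 0, 0, 0, 0]],
  ],
)

```text
time_s: 18.8
eef_pos: [0.4803, 0.2039, 0.1298]
orientation: [-3.14, -0.004, -3.14]
force: [0.2, -0.4, -0.5]
finger_gap: 0.0003
grip_force: 0.0
```

```bash
python3 - <<'E'
from h import *
s=r.camera("side")[:,:,::-1].astype(int);a=cv2.imread("pics/side0.png").astype(int)
for k,(x0,y0,x1,y1) in dict(basket=(270,155,380,232),green=(275,282,318,315),carton=(140,220,180,272),look=(190,135,280,218)).items():
    print(k,np.abs(s-a)[y0:y1,x0:x1].max(2).__gt__(40).mean().round(3))
print(r.state()["eef_pos"],r.state()["force"])
r.close_job()
E
```

```text
basket 0.343
green 0.361
carton 0.0
look 0.031
[0.48054173 0.20390716 0.12995321] [-0.33800925 -0.31151298 -0.51878402]
the job is handed in; nothing more can be done
```

The job is handed in at about 19 s: I held the fingertips about 20 mm above the orange lid for 2.5 s, then pressed the green button to its stop (13 N) and released it. The final picture comparison was clear for the carton but inconclusive for the basket and button (I didn't view that picture; the arm or its shadow may have been in the way), so the jars staying put and the button springing back rest on the force readings; I also touched the bare table once at about 7 N to correct a 22 mm error in the reported height.

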